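Restock the push-latch medicine drawer

TASK

Open the handleless drawer by pressing its front in until it springs out, then pull it open by its front. Lift out the green tray, tip all the expired amber vials from it into the blue disposal bin, set the tray back flat in the drawer the same way round, and lay every blister wallet from the board flat in it, pockets up (stacking them is fine). Finally push the drawer home until it latches shut; leave the other things on the bench where they are.

Things in the scene. Friction and masses are not known exactly. Their poses are not given: they have to be found in the camera images.
- cabinet_front (a point): Middle of the upper front edge of the body of a low grey one-drawer cabinet: 276 deep (to +x from here) x 190 wide (y) x 112 mm high, fixed. -x points out of its front; z up. The white drawer front (190 wide, 14 thick) covers the whole front with its top level with the cabinet's; when shut a 10 mm gap is left behind it for pressing in, too narrow for a finger.
- drawer (a joint): Opening of the drawer in m along the cabinet's -x: 0 = shut, latched; -0.008 = pressed in against the stop; 0.2 = fully open. Push-push latch: pressed from shut to the stop (7 mm or more, 10 to 14 N) and let go, it springs out by itself to about 0.055 and stays there, free to be pulled (2 N of friction; stays where left).
- front_face (a point): Centre of the outer face of the white drawer front (190 wide, 100 high); moves with the drawer; axes as the cabinet's (-x points out of the face). Press it near its top, so that the gripper's body stays above the cabinet. To shut: push in past 0 to the stop (about 15 N) and let go: it comes back to 0 to 0.005 and stays latched. Pushed too little, it springs out to 0.055 again: push again.
- front_top (a point): Middle of the top edge of the drawer front, a plate 14 mm thick (x), its top level with the cabinet's top; axes as the cabinet's. Sprung out, there are 65 mm of free gap between plate and cabinet, so that it can be pinched from above across its 14 mm; inside, nothing stands higher than 50 mm below this point within 40 mm of the plate.
- drawer_floor (a point): Centre of the drawer's inner floor, which is 160 (x) x 138 mm (y), 96 mm below front_top. Walls: drawer front at -x, 36 mm high sides and back. Moves with the drawer. Axes as the cabinet's.
- tray: Green lift-out tray, 144 (x) x 116 (y) mm, 180 g, in the drawer with 8 to 11 mm of play. Origin: centre of underside; +x: the end with the grip tab, at the back. Walls 38 high, 3 thick. Floor 3 thick, flat from x = -34 to +62; from -34 to the front end x = -72 a ramp rises at 20 degrees to an open edge 17 above the underside. Tipped front down, vials roll out from 20 degrees; 60 empties it.
- tray_bed (a point): Middle of the tray's flat floor (its upper face), at tray x = +14 mm, 3 above the underside. Axes as the tray's. The tray's grip tab is a grey upright plate 10 mm thick (x) and 50 wide (y), its top edge's middle at tray (67, 0, 80) mm; it can be pinched from above across its 10 mm, and clears the cabinet's front by 58 mm when the drawer is fully open.
- vial1: Amber medicine vial with white cap, 28 mm diameter, 46 mm long, 25 g; lies in the tray at the start. Two to four of the four are present. Origin: its centre; its length runs along its own y. Rolls easily.
- vial2: Amber medicine vial with white cap, 28 mm diameter, 46 mm long, 25 g; lies in the tray at the start. Two to four of the four are present. Origin: its centre; its length runs along its own y. Rolls easily.
- vial3: Amber medicine vial with white cap, 28 mm diameter, 46 mm long, 25 g; lies in the tray at the start. Two to four of the four are present. Origin: its centre; its length runs along its own y. Rolls easily.
- vial4: Amber medicine vial with white cap, 28 mm diameter, 46 mm long, 25 g; lies in the tray at the start. Two to four of the four are present. Origin: its centre; its length runs along its own y. Rolls easily.
- bin: Blue open disposal bin, 200 x 200 mm, 100 mm high, walls and floor 5 mm, fixed to the bench. Origin: centre of its underside, z up. It stands on one side of the drawer, left or right; the board on the other.
- board: Flat pale wooden filling board, 250 (x) x 300 (y) x 6 mm thick, fixed. Origin: centre of its underside. The wallets lie on it.
- wallet1: Stiff blister wallet, white with rows of copper-coloured pockets and a blue end stripe on its upper side: 84 (x) x 60 (y) x 12 mm thick, 60 g. Origin: centre of its underside; z up when the pockets are up. Two to four of the four are present, on the board at the start.
- wallet2: Stiff blister wallet, white with rows of copper-coloured pockets and a blue end stripe on its upper side: 84 (x) x 60 (y) x 12 mm thick, 60 g. Origin: centre of its underside; z up when the pockets are up. Two to four of the four are present, on the board at the start.
- wallet3: Stiff blister wallet, white with rows of copper-coloured pockets and a blue end stripe on its upper side: 84 (x) x 60 (y) x 12 mm thick, 60 g. Origin: centre of its underside; z up when the pockets are up. Two to four of the four are present, on the board at the start.
- wallet4: Stiff blister wallet, white with rows of copper-coloured pockets and a blue end stripe on its upper side: 84 (x) x 60 (y) x 12 mm thick, 60 g. Origin: centre of its underside; z up when the pockets are up. Two to four of the four are present, on the board at the start.
- pill_bottle: Bystander: large white pill jar, 64 mm diameter, 115 mm high. Origin: centre of its underside.
- amber_bottle: Bystander: amber bottle with black cap, 48 mm diameter, 85 mm high. Origin: centre of its underside.
- count_cup: Bystander: clear counting cup, 56 mm diameter, 50 mm high. Origin: centre of its underside.
Things that resemble listed ones, but are neither listed nor needed, are in the scene too. What is shaped like the wallet3 but purple, red or turquoise is not meant.

How it is judged:
On the way, in this order (a step that is already met when the one before it is completed fails the run):
1. the drawer front is pressed in (value of joint drawer below -0.004 m), for 0.02 s.
2. the drawer has sprung out (value of joint drawer above 0.045 m), for 0.2 s.
3. the drawer is pulled open (value of joint drawer above 0.15 m), for 0.2 s.
4. the tray is tipped at the bin (angle between tray's own z axis and vertical above 0.15 rad and horizontal distance between tray and bin below 0.25 m), for 0.02 s.
5. every vial lies in the bin (x of vial1 in the frame of bin between -0.095 and 0.095 m and y of vial1 in the frame of bin between -0.095 and 0.095 m and z of vial1 in the frame of bin between 0 and 0.085 m and x of vial2 in the frame of bin between -0.095 and 0.095 m and y of vial2 in the frame of bin between -0.095 and 0.095 m and z of vial2 in the frame of bin between 0 and 0.085 m and x of vial3 in the frame of bin between -0.095 and 0.095 m and y of vial3 in the frame of bin between -0.095 and 0.095 m and z of vial3 in the frame of bin between 0 and 0.085 m and x of vial4 in the frame of bin between -0.095 and 0.095 m and y of vial4 in the frame of bin between -0.095 and 0.095 m and z of vial4 in the frame of bin between 0 and 0.085 m), for 0.5 s.
At the end, for the whole second after the job is handed in: All vials in the bin; tray flat in the drawer, tab to the back, within 20 mm of the middle of its floor; all wallets flat (0.25 rad), pockets up, within 45 mm of the middle of the tray's bed; drawer latched, open less than 10 mm; tray, wallets and drawer at rest (all of step 5 and x of tray in the frame of drawer_floor between -0.02 and 0.02 m and y of tray in the frame of drawer_floor between -0.02 and 0.02 m and z of tray in the frame of drawer_floor below 0.006 m and angle between tray's own z axis and vertical below 0.08 rad and linear speed of each of tray, wallet1, wallet2, wallet3, wallet4 below 0.02 m/s and x of wallet1 in the frame of tray_bed between -0.045 and 0.045 m and y of wallet1 in the frame of tray_bed between -0.045 and 0.045 m and z of wallet1 in the frame of tray_bed between -0.005 and 0.06 m and angle between each of wallet1, wallet2, wallet3, wallet4's own z axis and vertical below 0.25 rad and x of wallet2 in the frame of tray_bed between -0.045 and 0.045 m and y of wallet2 in the frame of tray_bed between -0.045 and 0.045 m and z of wallet2 in the frame of tray_bed between -0.005 and 0.06 m and x of wallet3 in the frame of tray_bed between -0.045 and 0.045 m and y of wallet3 in the frame of tray_bed between -0.045 and 0.045 m and z of wallet3 in the frame of tray_bed between -0.005 and 0.06 m and x of wallet4 in the frame of tray_bed between -0.045 and 0.045 m and y of wallet4 in the frame of tray_bed between -0.045 and 0.045 m and z of wallet4 in the frame of tray_bed between -0.005 and 0.06 m and value of joint drawer below 0.01 m and velocity of joint drawer below 0.01 m/s and x of tray_bed in the frame of drawer_floor above 0 m); the robot touches nothing.
It fails at once if a bystander (jar, bottle, cup) is moved more than 50 mm (distance of any of pill_bottle, amber_bottle, count_cup from where it was at the start of the episode above 0.05 m).
Of vial1, vial2, vial3, vial4 only 2 to 4 are there at a start; the rules pass over those that are not, and their reading is None.
Of wallet1, wallet2, wallet3, wallet4 only 2 to 4 are there at a start; the rules pass over those that are not, and their reading is None.
At some moment in a run one of wallet1, wallet2, wallet3, wallet4 may be knocked a few centimetres aside while the robot is not near it.
It also fails if it takes over 210 s, if anything falls off the work surface, if the arm or the gripper's body presses on something with over 40 N, if the wrist force passes 120 N, or if a joint passes its speed limit or range.

ROBOT

A 6-joint arm with a two-finger parallel gripper is mounted at the origin on the work surface. World frame = base frame: x ahead of the robot, y to its left, z up, the work surface at z = 0. Lengths are in m, angles in rad, forces in N, time in s.
With the tool pointing down it reaches from about 0.275 to 0.875 m from the base axis. Payload 12.5 kg.
Tool frame: the origin (TCP) lies midway between the tips of the shut fingers; the grasp point (between the pads) lies 19 mm behind it; z points along the fingers, y is the line along which they close (so a half turn about z gives the same grasp; the last joint's range is limited). The gripper opens to 85 mm and grips with 20 to 120 N. Pads are 22 mm wide; open, the fingers measure 114 mm over their backs; the gripper's body (76 mm by 85 mm) begins 54 mm behind the grasp point. The pads swing forward as they close: fully open they stand 13 mm farther back than shut.
Start: joints at [-1.336, 0.351, 1.652, -0, 1.139, -0.085], TCP at [0.173, -0.522, 0.231] pointing down, gripper open.
Joint ranges: [-2.75, 2.75], [-0.79, 2.1], [0.01, 2.65], [-1.57, 4.71], [0.07, 3.14], [-2.87, 2.87]. Speed limits (rad/s): [2.22, 2.22, 2.79, 3.14, 3.14, 3.14].

INTERFACE

Orientations are given as a 3x3 rotation matrix whose columns are the frame's x, y, z axes.
In Python, from cell import env, viewer, order gives the robot as it stands.
- The arm moves only by the tool step_arm, never from a script. Its argument "moves" is a list that holds one entry, the list of rows, each a list of 7 numbers: the opening, from 0 (shut) to 1 (fully open), then the shift along the world's x, y, z in mm, then the turn, a rotation vector about the world's x, y, z in degrees. A call has 1 to 20 rows; each row shifts and turns the commanded pose from where the row before left it; what a row does not reach is not made up. A row lasts 1/10 s, in which the tool goes at most 50 mm and 8.59 degrees, less where a joint would pass 70% of its speed; a pose out of reach is approached as far as the arm can. A call is refused whole if a number of a shift passes 50 or a number of a turn 8.59, either way. A call with a gripper value outside its range is refused whole. The fingers move at their own pace and stop on an object; "squeeze" is the grip in N (left out, the last holds). Time passes only in rows, so rows that do not move let the fingers close. It gives the time, the measured TCP pose, the force, the opening and the grip force at its end, in the units of the state.
- env.state(): the state, without advancing time (a new reading comes with each control period).
- viewer.capture(name): name is "scene" or "top" or "wrist"; returns the picture (384x512x3 uint8, red, green, blue); there is no depth.
- viewer.get_calibration(name): a dict with "K" (3x3 intrinsics, pixels), "rvec" (rotation vector, rad) and "tvec" (3), from world to camera coordinates, as OpenCV has them. Camera axes: x right, y down, z forward; pixel columns grow to the right and rows downward; lengths in m; the calibration is good to about 2 mm. A picture is of the moment at which its call begins: read the wrist's pose just before it. get_calibration takes no time and is no camera call; for the wrist camera it gives the pose at the moment of the call.
- order.sign_off(): hands the job in; it is judged then, once.
The state is a dict: "time": time; "joint_positions": joint angles; "joint_vel": joint speeds; "joint_efforts": joint torques, N m; "tool_pos": TCP position; "eef_rot": TCP orientation; "contact_force": force on the tool from outside, world axes, zero at the start; "wrist_torque": the same for the moment, N m; "gripper_width": opening from 0.0 (shut) to 1.0 (fully open); "finger_force": force on a finger pad.
Only numpy, scipy, OpenCV 4.12 (cv2) and the standard library are available. Lean on these libraries where they do the work, as an engineer would, in place of code of your own. Each camera call takes 0.05 s, during which the arm holds its last target. There are 200 camera calls.

## Working session

There is one attempt and no reset: what is moved stays moved. The work goes in short steps, Python scripts to look and compute and a tool call to move; the robot and the scene stay as the last step left them, time stands still between calls to the robot, and variables do not carry over. Pictures are saved under pics/ and viewed, at most 14 in all, crops included, and the job is handed in when it is done.

Besides the shell and the picture viewer there is one more tool, called as name([rows], argument=value, ...), one row to a line, values as JSON. step_arm: Moves the arm, as the interface text tells. Its arguments: {"type":"object","properties":{"moves":{"type":"array"},"squeeze":{"type":"number"}},"required":["moves"]}

```bash
mkdir -p pics; ls
cat > h.py <<'E'
import numpy as np, cv2
from cell import env, viewer, order
def cal(n):
    c=viewer.get_calibration(n); return np.array(c["K"]),np.array(c["rvec"],float).reshape(3,1),np.array(c["tvec"],float).reshape(3,1)
def ray(c,px):
    K,r,t=c; R=cv2.Rodrigues(r)[0]; o=(-R.T@t).ravel()
    d=(R.T@np.linalg.inv(K)@np.array([px[0],px[1],1.])); return o,d
def onz(c,px,z):
    o,d=ray(c,px); return o+d*(z-o[2])/d[2]
def proj(c,P):
    return cv2.projectPoints(np.array(P,float).reshape(-1,1,3),c[1],c[2],c[0],None)[0].reshape(-1,2)
def cap(n,f=None,s=1.5):
    c=cal(n); im=viewer.capture(n)[:,:,::-1].copy()
    if f: cv2.imwrite(f"pics/{f}.png",cv2.resize(im,None,fx=s,fy=s))
    np.save(f"/tmp/{n}.npy",im)
    return c,im
E
python3 - <<'E'
from h import *
for n in("scene","top"):
    c,im=cap(n,n+"0"); o,_=ray(c,(256,192)); print(n,o.round(3),onz(c,(256,192),0).round(3),c[0][0,0])
s=env.state(); print(s)
E
```

```text
pics
scene [ 1.281 -0.593  1.434] [ 0.564 -0.134  0.   ] 419.2390266815696
top [ 0.476 -0.092  1.161] [ 0.61 -0.1   0.  ] 379.6167933383476
{'time': 0.1, 'joint_positions': array([-1.33558793e+00,  3.51164261e-01,  1.65236643e+00, -1.56135709e-05,
        1.13908707e+00, -8.46256470e-02]), 'joint_vel': array([-3.56033407e-04, -3.04802231e-03, -2.44829350e-03, -1.39615240e-04,
        4.92821756e-05,  6.08982797e-04]), 'joint_efforts': array([ 5.08246671e-07, -5.06834149e+01, -2.91875929e+01, -1.18432936e-04,
        2.58617270e-03,  3.81494021e-05]), 'tool_pos': array([ 0.17286264, -0.52181521,  0.23081975]), 'eef_rot': array([[ 9.49285562e-01,  3.14415103e-01, -2.52687572e-04],
       [ 3.14415197e-01, -9.49285045e-01,  9.93577726e-04],
       [ 7.25233107e-05, -1.02263780e-03, -9.99999474e-01]]), 'contact_force': array([-0.64347449, -0.66756901, -0.06124263]), 'wrist_torque': array([ 0.01824578,  0.04494365, -0.02365571]), 'finger_force': 0.0, 'gripper_width': 0.9993999146584515}
```

View pics/top0.png

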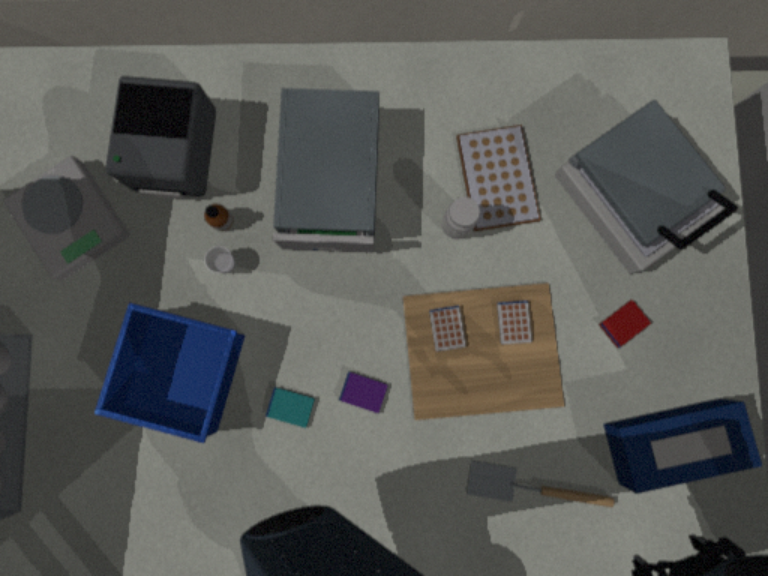

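View pics/scene0.png

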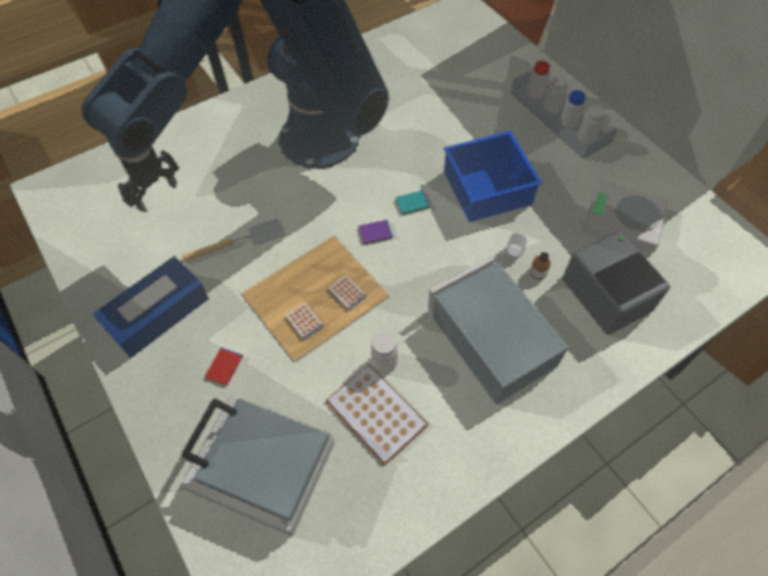

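The top view shows, in 1.5x pixels, a shut cabinet at about (325,165) with its front edge near row 235, and the bin at (170,372). It also shows the board at (485,350) with two wallets at (448,328) and (515,322). The jar is at (463,215), the amber bottle at (216,215) and the cup at (221,260).

Run:
```python
from h import *
c=cal("top"); im=np.load("/tmp/top.npy"); hsv=cv2.cvtColor(im,cv2.COLOR_BGR2HSV)
def ff(seed,lo):
    m=np.zeros((386,514),np.uint8)
    cv2.floodFill(cv2.GaussianBlur(im,(3,3),0),m,(int(seed[0]/1.5),int(seed[1]/1.5)),0,(lo,)*3,(lo,)*3,8|(255<<8)|cv2.FLOODFILL_MASK_ONLY|cv2.FLOODFILL_FIXED_RANGE)
    return m[1:-1,1:-1]
def rect(m,z,n):
    cs,_=cv2.findContours(m,cv2.RETR_EXTERNAL,cv2.CHAIN_APPROX_NONE); k=max(cs,key=cv2.contourArea)
    P=np.array([onz(c,p,z)[:2] for p in k.reshape(-1,2)],np.float32)
    r=cv2.minAreaRect(P*1000); print(n,cv2.contourArea(k),[np.round(a,1) for a in r], cv2.boxPoints(r).round(0).tolist())
rect(ff((325,165),14),.112,"cab")
b=cv2.inRange(hsv,(105,120,30),(125,255,255)); b[:, 200:]=0; rect(b,.1,"bin")
# wallets
reg=np.zeros(im.shape[:2],np.uint8)
for x0,y0,x1,y1 in((284,200,315,238),(328,196,358,234)):
    sub=im[y0:y1,x0:x1].astype(int)
    m=np.zeros_like(reg)
    # wallet vs wood: blueness ratio
    m[y0:y1,x0:x1]=((sub[:,:,0]/sub[:,:,2])>.72)*255
    m=cv2.morphologyEx(m,cv2.MORPH_CLOSE,np.ones((5,5)))
    rect(m,.018,"wal"); reg|=m
cv2.imwrite("pics/w.png",np.hstack([cv2.resize(im[150:290,260:390],None,fx=3,fy=3),cv2.cvtColor(cv2.resize(reg[150:290,260:390],None,fx=3,fy=3),cv2.COLOR_GRAY2BGR)]))
for n,p,z in(("jar",(463,212),.115),("amb",(213,210),.085),("cup",(219,257),.05)): print(n,onz(c,np.array(p)/1.5,z).round(3))
for p in((275,240),(374,245),(276,230),(375,236)): print(p,onz(c,np.array(p)/1.5,.112).round(3))
d=cv2.resize(im[130:175,170:265],None,fx=8,fy=8,interpolation=cv2.INTER_NEAREST); cv2.imwrite("pics/f.png",d)
```

```text
cab 8450.5 [array([824.8, -36.6]), array([277.8, 317. ]), np.float64(87.3)] [[660.0, -168.0], [977.0, -183.0], [990.0, 95.0], [673.0, 110.0]]
bin 6094.5 [array([446.2, 297.9]), array([228.6, 210.9]), np.float64(74.9)] [[315.0, 215.0], [518.0, 160.0], [578.0, 381.0], [374.0, 436.0]]
wal 566.0 [array([ 527. , -225.4]), array([86.8, 63.8]), np.float64(8.1)] [[480.0, -200.0], [489.0, -263.0], [574.0, -251.0], [565.0, -188.0]]
wal 573.0 [array([ 537.7, -359.4]), array([86. , 64.5]), np.float64(3.4)] [[493.0, -330.0], [497.0, -394.0], [582.0, -389.0], [579.0, -325.0]]
jar [ 0.739 -0.25   0.115]
amb [0.756 0.23  0.085]
cup [0.67  0.226 0.05 ]
(275, 240) [0.69  0.104 0.112]
(374, 245) [ 0.678 -0.082  0.112]
(276, 230) [0.709 0.102 0.112]
(375, 236) [ 0.696 -0.084  0.112]
```

View pics/f.png

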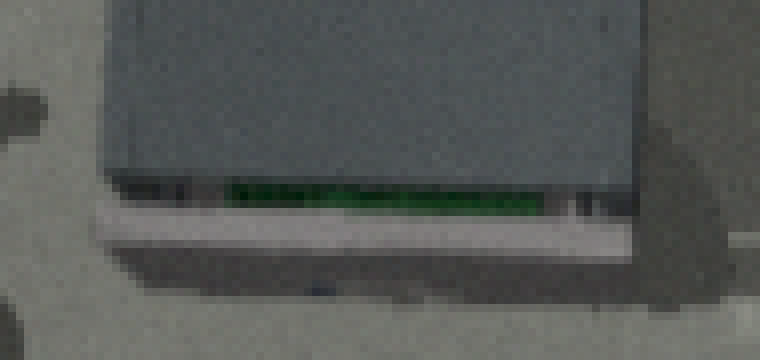

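View pics/w.png

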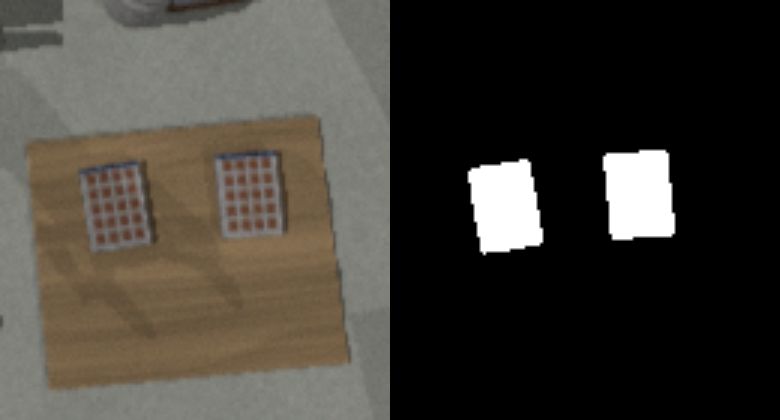

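Run:
```python
from h import *
c=cal("top")
f=lambda u,v,z:onz(c,(170+u/8-.5,130+v/8-.5),z)
A,B=f(100,240,.112),f(632,260,.112); print("outer",A,B,np.linalg.norm(A-B))
A2,B2=f(100,206,.112),f(632,218,.112); print("inner",A2,B2)
C,D=f(105,176,.112),f(638,192,.112); print("cab",C,D,np.linalg.norm(C-D))
E,F=[onz(c,np.array(p)/1.5,.112) for p in((281,88),(379,91))]; print("back",E,F)
for P,Q in((A,B),(A2,B2),(C,D),(E,F)):
    d=P-Q; print("yaw",np.degrees(np.arctan2(-d[0],d[1])),(P+Q)/2)
m1,m2=(C+D)/2,(E+F)/2; d=m2-m1; print("yaw side",np.degrees(np.arctan2(d[1],d[0])),np.linalg.norm(d))
L=[onz(c,np.array(p)/1.5,.1)[:2] for p in((133,304),(97,412),(205,440),(243,332))]
print("bin",np.round(L,3),np.mean(L,0),[np.linalg.norm(L[i]-L[i-1]).round(3) for i in range(4)])
```

```text
outer [0.69164192 0.10751001 0.112     ] [ 0.68229253 -0.07956807  0.112     ] 0.18731155521763718
inner [0.70382943 0.10765641 0.112     ] [ 0.69730305 -0.07971099  0.112     ]
cab [0.7145904  0.10601993 0.112     ] [ 0.70659613 -0.08191157  0.112     ] 0.18810145637274683
back [0.99009579 0.09555235 0.112     ] [ 0.98131662 -0.0945186   0.112     ]
yaw -2.8610251506527016 [0.68696722 0.01397097 0.112     ]
yaw -1.9949207857762796 [0.70056624 0.01397271 0.112     ]
yaw -2.4357941089775923 [0.71059327 0.01205418 0.112     ]
yaw -2.6445495803899255 [9.85706206e-01 5.16875562e-04 1.12000000e-01]
yaw side -2.40138433653737 0.2753547528451591
bin [[0.574 0.371]
 [0.376 0.429]
 [0.324 0.229]
 [0.519 0.164]] [0.44814923 0.29820164] [np.float64(0.215), np.float64(0.206), np.float64(0.206), np.float64(0.206)]
```

step_arm([
  [[0,20,30,0,0,0,8],[0,20,30,0,0,0,8],[0,20,30,0,0,0,8],[0,20,30,0,0,0,8],[0,30,30,0,0,0,8],[0,30,40,0,0,0,8],[0,30,40,0,0,0,8],[0,30,40,0,0,0,8],[0,30,40,0,0,0,4],[0,30,40,0,0,0,0],[0,30,40,0,0,0,0],[0,30,40,0,0,0,0],[0,30,40,0,0,0,0],[0,30,40,0,0,0,0],[0,30,30,0,0,0,0],[0,20,10,0,0,0,0],[0,0,0,0,0,0,0],[0,0,0,0,0,0,0]],
])

```text
time: 1.9
tool_pos: [0.6025, 0.028, 0.2306]
eef_rot: [[0.064, 0.998, -0.001], [0.998, -0.064, -0.0], [-0.0, -0.001, -1.0]]
contact_force: [0.3, -0.3, 0.1]
gripper_width: 0.002
finger_force: 0.0
```

step_arm([
  [[0,0,-11,-30,0,0,1.2],[0,0,0,-40,0,0,0],[0,0,0,-40,0,0,0],[0,20,-1,-30,0,0,0],[0,20,-1,0,0,0,0],[0,15,-1,0,0,0,0],[0,5,0,0,0,0,0],[0,3,0,0,0,0,0],[0,0,0,0,0,0,0]],
])

```text
time: 2.8
tool_pos: [0.6655, 0.0136, 0.0915]
eef_rot: [[0.044, 0.999, -0.0], [0.999, -0.044, -0.0], [-0.0, -0.0, -1.0]]
contact_force: [-0.1, -0.2, 0.4]
gripper_width: 0.001
finger_force: 0.0
```

step_arm([
  [[0,3,0,0,0,0,0],[0,3,0,0,0,0,0],[0,3,0,0,0,0,0],[0,2,0,0,0,0,0],[0,0,0,0,0,0,0]],
])

```text
time: 3.3
tool_pos: [0.6761, 0.0138, 0.0915]
eef_rot: [[0.043, 0.999, -0.003], [0.999, -0.043, -0.0], [-0.0, -0.002, -1.0]]
contact_force: [-7.8, -1.5, 5.4]
gripper_width: -0.004
finger_force: 3.6
```

step_arm([
  [[0,2,0,0,0,0,0],[0,2,0,0,0,0,0],[0,2,0,0,0,0,0],[0,0,0,0,0,0,0]],
])

```text
time: 3.7
tool_pos: [0.6813, 0.0136, 0.0914]
eef_rot: [[0.043, 0.999, -0.005], [0.999, -0.043, -0.0], [-0.001, -0.005, -1.0]]
contact_force: [-12.4, -1.6, 8.2]
gripper_width: 0.001
finger_force: 6.1
```

step_arm([
  [[0,2,0,0,0,0,0],[0,2,0,0,0,0,0],[0,0,0,0,0,0,0]],
])

```text
time: 4.0
tool_pos: [0.6821, 0.0136, 0.0914]
eef_rot: [[0.043, 0.999, -0.013], [0.999, -0.043, -0.0], [-0.001, -0.013, -1.0]]
contact_force: [-34.4, -3.4, 21.6]
gripper_width: 0.003
finger_force: 17.5
```

At the stop. Retreat and open the gripper, then rise over the plate.

step_arm([
  [[0,-45,2,0,0,0,0],[0,-50,2,0,0,0,0],[0,-30,1,0,0,0,0],[0.6,0,0,30,0,0,0],[0.6,0,0,40,0,0,0],[0.6,0,0,30,0,0,0],[0.6,0,0,0,0,0,0]],
])

```text
time: 4.7
tool_pos: [0.564, 0.0189, 0.1957]
eef_rot: [[0.043, 0.999, 0.007], [0.999, -0.043, -0.0], [-0.0, 0.007, -1.0]]
contact_force: [0.5, -0.8, -0.4]
gripper_width: 0.603
finger_force: 0.0
```

Run:
```python
from h import *
c,im=cap("top"); cv2.imwrite("pics/t1.png",cv2.resize(im[100:200,150:290],None,fx=5,fy=5,interpolation=cv2.INTER_NEAREST))
print(env.state()["tool_pos"])
```

```text
[0.56289173 0.01890067 0.19318358]
```

View pics/t1.png

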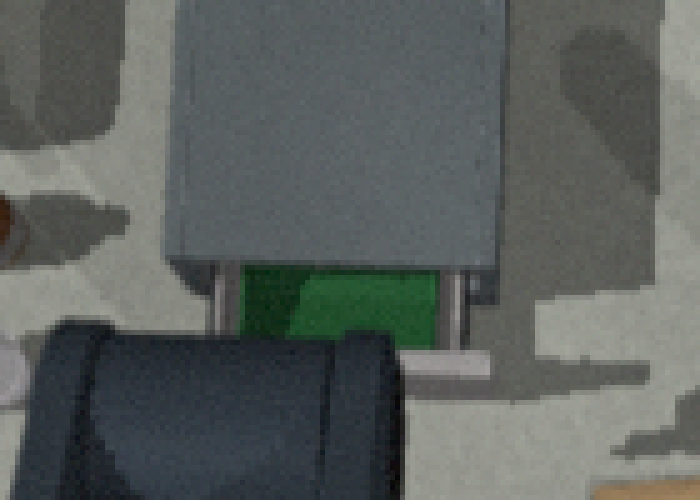

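The drawer has sprung out: the plate's right end is visible at crop (490,364), and the green tray behind it.

Run:
```python
from h import *
c=cal("top")
P=onz(c,(247.5,172.3),.112); print(P, P[:2]+.095*np.array([.0436,.999]))
P=onz(c,(150+500/5-.5,100+270/5-.5),.112); print("cab corner",P)
```

```text
[ 0.6530256  -0.07649052  0.112     ] [0.6571676  0.01841448]
cab corner [ 0.70658773 -0.0826155   0.112     ]
```

step_arm([
  [[0.6,40,-1,0,0,0,0],[0.6,37,-1,0,0,0,0],[0.6,0,0,-20,0,0,0],[0.6,0,0,0,0,0,0]],
])

```text
time: 5.15
tool_pos: [0.6375, 0.017, 0.1672]
eef_rot: [[0.043, 0.999, -0.006], [0.999, -0.043, 0.0], [0.0, -0.006, -1.0]]
contact_force: [-1.5, 0.1, -0.6]
gripper_width: 0.598
finger_force: 0.0
```

Run:
```python
from h import *
c,im=cap("top"); cv2.imwrite("pics/t2.png",np.hstack([cv2.resize(im[140:190,190:290],None,fx=4,fy=4,interpolation=cv2.INTER_NEAREST)]))
c,w=cap("wrist"); cv2.imwrite("pics/t2.png",np.vstack([cv2.resize(im[140:190,190:290],(512,256)),w]))
```

```text
(no output)
```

View pics/t2.png

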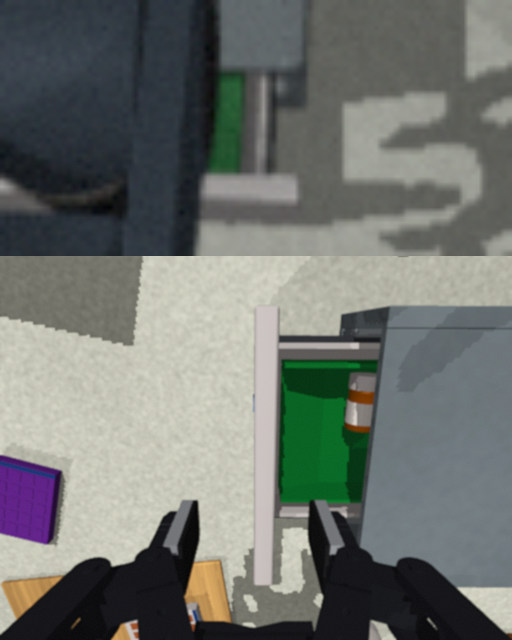

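step_arm([
  [[0.6,6,0,-30,0,0,0],[0.6,0,0,-30,0,0,0],[0.6,0,0,-22,0,0,0],[0,0,0,0,0,0,0],[0,0,0,0,0,0,0],[0,0,0,0,0,0,0],[0,0,0,0,0,0,0],[0,0,0,0,0,0,0],[0,0,0,0,0,0,0]],
], squeeze=40)

```text
time: 6.15
tool_pos: [0.6455, 0.0169, 0.0908]
eef_rot: [[0.043, 0.999, 0.002], [0.999, -0.043, -0.0], [-0.0, 0.002, -1.0]]
contact_force: [-4.5, -0.0, 7.2]
gripper_width: 0.156
finger_force: 41.2
```

step_arm([
  [[0,-5,0,0,0,0,0],[0,-12,1,0,0,0,0],[0,-16,1,0,0,0,0],[0,-16,0,0,0,0,0],[0,-16,1,0,0,0,0],[0,-16,1,0,0,0,0],[0,-16,0,0,0,0,0],[0,-16,1,0,0,0,0],[0,-12,1,0,0,0,0],[0,-8,0,0,0,0,0],[0,-5,0,0,0,0,0],[0,-4,0,0,0,0,0],[0,-3,0,0,0,0,0],[0,0,0,0,0,0,0]],
])

```text
time: 7.55
tool_pos: [0.501, 0.0234, 0.0907]
eef_rot: [[0.043, 0.999, 0.004], [0.999, -0.043, 0.001], [0.001, 0.004, -1.0]]
contact_force: [-1.1, 6.3, 10.7]
gripper_width: 0.151
finger_force: 41.8
```

step_arm([
  [[0,-4,0,0,0,0,0],[0,-4,0,0,0,0,0],[0,0,0,0,0,0,0]],
])

```text
time: 7.85
tool_pos: [0.4945, 0.0237, 0.0908]
eef_rot: [[0.044, 0.999, 0.008], [0.999, -0.044, 0.001], [0.001, 0.008, -1.0]]
contact_force: [7.7, 8.4, 1.6]
gripper_width: 0.15
finger_force: 42.0
```

step_arm([
  [[0.6,0,0,0,0,0,0],[0.6,0,0,0,0,0,0],[0.6,0,0,0,0,0,0],[0.6,0,0,30,0,0,0],[0.6,0,0,50,0,0,0],[0.6,30,-1,50,0,0,0],[0.6,40,-2,0,0,0,0],[0.6,40,-2,0,0,0,0],[0.6,35,-2,0,0,0,0],[0.6,0,0,0,0,0,0],[0.6,0,0,0,0,0,0]],
])

```text
time: 8.95
tool_pos: [0.6324, 0.0159, 0.2113]
eef_rot: [[0.043, 0.999, -0.001], [0.999, -0.043, -0.0], [-0.0, -0.001, -1.0]]
contact_force: [1.0, 0.1, 0.2]
gripper_width: 0.601
finger_force: 0.0
```

Run:
```python
from h import *
s=env.state();c,w=cap("wrist","t3",1.5);print(s["tool_pos"],s["contact_force"])
```

```text
[0.63242542 0.01592002 0.21134705] [0.98479206 0.06340309 0.22689101]
```

View pics/t3.png

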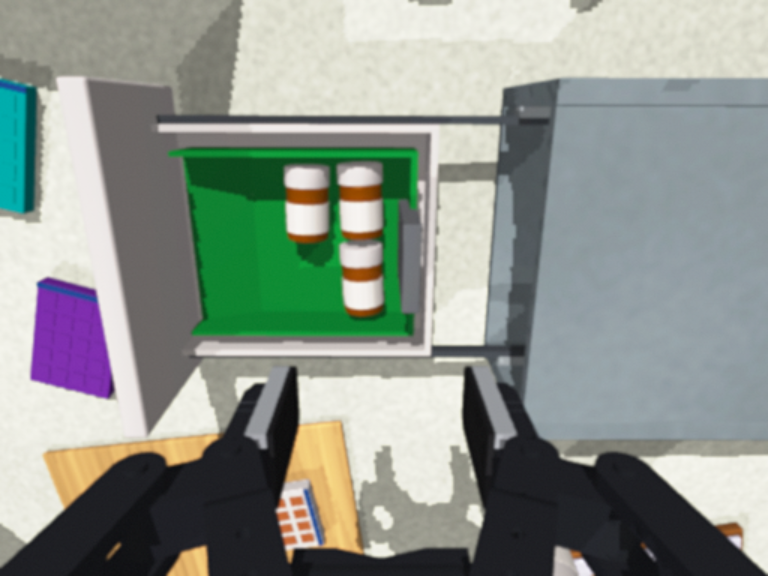

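The wrist view shows three vials at 1.5x pixels (307,203), (360,200) and (362,278), with the drawer open. The grey tab's top face spans about (403..422, 222..312).

Run:
```python
from h import *
c=cal("wrist"); print(ray(c,(256,192))[0])
for p in((403,222),(422,222),(403,312),(419,313),(438,130),(433,352)): print(p,onz(c,np.array(p)/1.5,.096).round(4),onz(c,np.array(p)/1.5,.052).round(4))
for p in((58,77),(90,77),(120,435),(148,435)): print(p,onz(c,np.array(p)/1.5,.112).round(4))
w=np.load("/tmp/wrist.npy"); cv2.imwrite("pics/t4.png",cv2.resize(w[120:220,240:310],None,fx=6,fy=6,interpolation=cv2.INTER_CUBIC))
```

```text
[0.63589847 0.09963441 0.3544341 ]
(403, 222) [0.6445 0.0437 0.096 ] [0.646  0.0341 0.052 ]
(422, 222) [0.6543 0.0433 0.096 ] [0.6575 0.0337 0.052 ]
(403, 312) [ 0.6431 -0.0065  0.096 ] [ 0.6443 -0.0246  0.052 ]
(419, 313) [ 0.6518 -0.0075  0.096 ] [ 0.6545 -0.0257  0.052 ]
(438, 130) [0.6629 0.0885 0.096 ] [0.6675 0.0866 0.052 ]
(433, 352) [ 0.6593 -0.0316  0.096 ] [ 0.6633 -0.054   0.052 ]
(58, 77) [0.4927 0.1192 0.112 ]
(90, 77) [0.5069 0.1185 0.112 ]
(120, 435) [ 0.4809 -0.0681  0.112 ]
(148, 435) [ 0.4967 -0.0687  0.112 ]
```

View pics/t4.png

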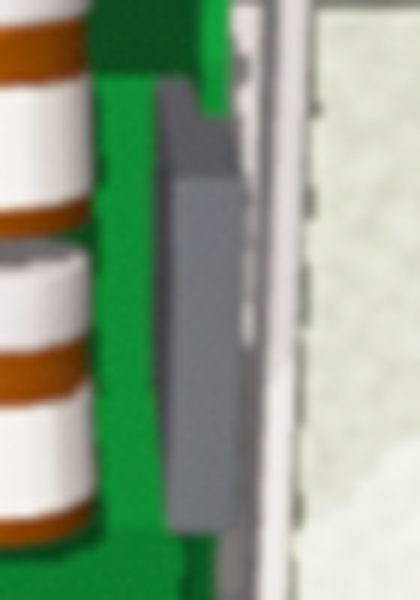

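step_arm([
  [[0.5,16,2,-30,0,0,0],[0.5,0,0,-40,0,0,0],[0.5,0,0,-40,0,0,0],[0.5,0,0,-20,0,0,0],[0.5,0,0,-16,0,0,0],[0.5,0,0,0,0,0,0],[0.5,0,0,0,0,0,0]],
])

```text
time: 9.7
tool_pos: [0.649, 0.018, 0.0673]
eef_rot: [[0.043, 0.999, 0.001], [0.999, -0.043, -0.0], [-0.0, 0.001, -1.0]]
contact_force: [0.2, 0.1, 0.5]
gripper_width: 0.496
finger_force: 0.0
```

step_arm([
  [[0.5,0,0,-5,0,0,0],[0,0,0,0,0,0,0],[0,0,0,0,0,0,0],[0,0,0,0,0,0,0],[0,0,0,0,0,0,0],[0,0,0,0,0,0,0],[0,0,0,0,0,0,0]],
], squeeze=90)

```text
time: 10.4
tool_pos: [0.649, 0.018, 0.0618]
eef_rot: [[0.043, 0.999, 0.001], [0.999, -0.043, -0.0], [0.0, 0.001, -1.0]]
contact_force: [-0.3, 0.4, 6.2]
gripper_width: 0.104
finger_force: 88.1
```

step_arm([
  [[0,0,0,3,0,0,0],[0,0,0,5,0,0,0],[0,0,0,8,0,0,0],[0,0,0,10,0,0,0],[0,0,0,15,0,0,0],[0,0,0,20,0,0,0],[0,0,0,20,0,0,0],[0,0,0,20,0,0,0],[0,0,0,20,0,0,0],[0,0,0,20,0,0,0],[0,0,0,20,0,0,0],[0,0,0,15,0,0,0],[0,0,0,10,0,0,0],[0,0,0,5,0,0,0],[0,0,0,0,0,0,0]],
])

```text
time: 11.9
tool_pos: [0.6487, 0.0181, 0.2524]
eef_rot: [[0.043, 0.999, 0.0], [0.999, -0.043, -0.0], [-0.0, 0.0, -1.0]]
contact_force: [-0.2, -0.2, -2.2]
gripper_width: 0.103
finger_force: 87.7
```

Run:
```python
from h import *
s=env.state();c,w=cap("scene");print(s["tool_pos"],s["contact_force"],s["gripper_width"])
cv2.imwrite("pics/t5.png",cv2.resize(w[60:300,200:420],None,fx=2.5,fy=2.5))
```

```text
[0.64871893 0.01805102 0.25244851] [-0.1948975  -0.23600281 -2.21787618] 0.10295685878377475
```

View pics/t5.png

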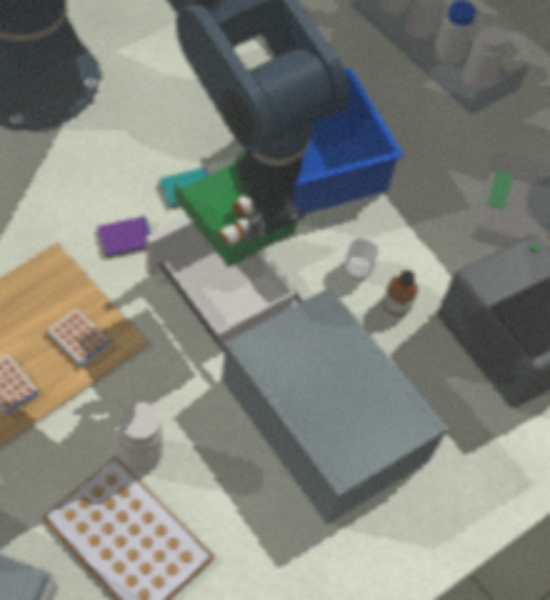

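step_arm([
  [[0,-4,8,0,0,0,0],[0,-4,16,0,0,0,1],[0,-4,24,0,0,0,2],[0,-4,28,0,0,0,3],[0,-4,28,0,0,0,3],[0,-4,28,0,0,0,3],[0,-4,28,0,0,0,3],[0,-4,28,0,0,0,3],[0,-4,28,0,0,0,3],[0,-4,28,0,0,0,3],[0,-4,28,0,0,0,3],[0,-4,28,0,0,0,3],[0,-4,24,0,0,0,1],[0,-4,18,0,0,0,1],[0,-4,10,0,0,0,0],[0,-3,6,0,0,0,0],[0,0,0,0,0,0,0],[0,0,0,0,0,0,0]],
])

```text
time: 13.75
tool_pos: [0.5859, 0.3754, 0.2522]
eef_rot: [[-0.492, 0.871, 0.0], [0.871, 0.492, -0.0], [-0.0, -0.0, -1.0]]
contact_force: [0.4, 0.1, -2.0]
gripper_width: 0.101
finger_force: 87.7
```

step_arm([
  [[0,0,0,-5,0,0,0],[0,0,0,-10,0,0,0],[0,0,0,-15,0,0,0],[0,0,0,-20,0,0,0],[0,0,0,-15,0,0,0],[0,0,0,-10,0,0,0],[0,0,0,-5,0,0,0],[0,0,0,0,0,0,0]],
])

```text
time: 14.55
tool_pos: [0.5856, 0.376, 0.1715]
eef_rot: [[-0.493, 0.87, -0.001], [0.87, 0.493, -0.0], [0.0, -0.001, -1.0]]
contact_force: [0.3, -0.2, -2.1]
gripper_width: 0.101
finger_force: 87.7
```

Run:
```python
from h import *
s=env.state();c,w=cap("scene");print(s["tool_pos"],s["contact_force"],s["gripper_width"])
cv2.imwrite("pics/t6.png",cv2.resize(w[60:240,240:400],None,fx=3,fy=3))
```

```text
[0.58556658 0.37597919 0.17153164] [ 0.34399273 -0.1910608  -2.09707744] 0.10097309710682097
```

View pics/t6.png

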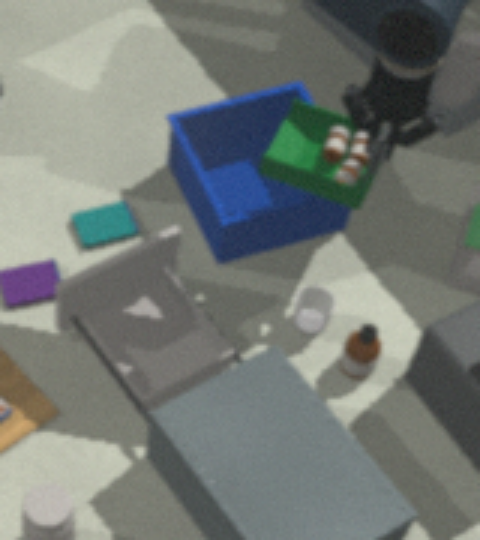

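step_arm([
  [[0,-3.1,-1.8,3.2,1.97,-3.48,0],[0,-3.1,-1.8,3.2,1.97,-3.48,0],[0,-3.1,-1.8,3.2,1.97,-3.48,0],[0,-3.1,-1.8,3.2,1.97,-3.48,0],[0,-3.1,-1.8,3.2,1.97,-3.48,0],[0,-2.9,-1.6,1.2,0.99,-1.74,0],[0,-2.9,-1.6,1.2,0.99,-1.74,0],[0,-2.9,-1.6,1.2,0.99,-1.74,0],[0,-2.9,-1.6,1.2,0.99,-1.74,0],[0,-2.9,-1.6,1.2,0.99,-1.74,0],[0,-2.9,-1.6,1.2,0.99,-1.74,0],[0,-2.9,-1.6,1.2,0.99,-1.74,0],[0,-2.9,-1.6,1.2,0.99,-1.74,0],[0,-2.9,-1.6,1.2,0.99,-1.74,0],[0,-2.9,-1.6,1.2,0.99,-1.74,0],[0,0,0,0,0,0,0],[0,0,0,0,0,0,0],[0,0,0,0,0,0,0],[0,0,0,0,0,0,0]],
])

```text
time: 16.5
tool_pos: [0.5415, 0.3512, 0.2005]
eef_rot: [[-0.493, 0.667, 0.559], [0.87, 0.377, 0.317], [0.001, 0.643, -0.766]]
contact_force: [0.4, 0.4, -1.3]
gripper_width: 0.104
finger_force: 88.3
```

step_arm([
  [[0,-7.7,-4.3,4.3,1.97,-3.48,0],[0,-7.7,-4.3,4.3,1.97,-3.48,0],[0,-7.7,-4.3,4.3,1.97,-3.48,0],[0,-7.7,-4.3,4.3,1.97,-3.48,0],[0,-7.7,-4.3,4.3,1.97,-3.48,0],[0,-7.7,-4.3,4.3,1.97,-3.48,0],[0,0,0,0,0,0,0],[0,0,0,0,0,0,0],[0,0,0,0,0,0,0],[0,0,0,0,0,0,0],[0,0,0,0,0,0,0],[0,0,0,0,0,0,0]],
])

```text
time: 17.7
tool_pos: [0.5216, 0.349, 0.2103]
eef_rot: [[-0.525, 0.608, 0.596], [0.85, 0.345, 0.397], [0.036, 0.715, -0.698]]
contact_force: [-0.5, 0.4, -2.0]
gripper_width: 0.106
finger_force: 90.4
```

Run:
```python
from h import *
s=env.state();c,w=cap("scene");c,t=cap("top");print(s["tool_pos"],s["contact_force"],s["gripper_width"])
cv2.imwrite("pics/t7.png",np.hstack([cv2.resize(w[70:230,260:400],(420,480)),cv2.resize(t[190:310,50:145],(380,480))]))
```

```text
[0.52160915 0.34899141 0.21026285] [-0.45710974  0.37772929 -2.04666974] 0.10572270818803403
```

View pics/t7.png

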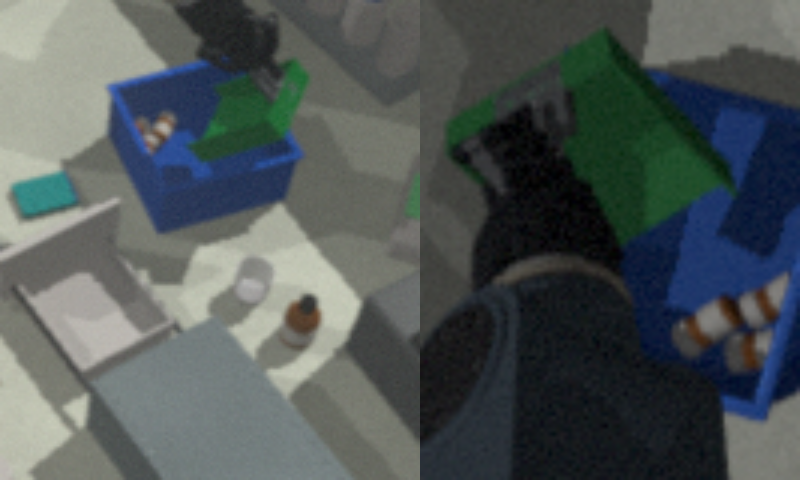

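All three vials lie in the bin, and the tray is empty. The arm stopped at about 46° of tilt, so I'll compute the turn back.

Run:
```python
from h import *
from scipy.spatial.transform import Rotation as Ro
s=env.state();R=s["eef_rot"];print(s["joint_positions"])
a=np.radians(29.5);T=np.array([[-np.sin(a),np.cos(a),0],[np.cos(a),np.sin(a),0],[0,0,-1]])
print(np.degrees(Ro.from_matrix(T@R.T).as_rotvec()))
```

```text
[ 0.48400576  0.29970814  2.02418765  1.27734221  0.07775415 -1.29898913]
[-24.9238645   38.32411746  -1.24092315]
```

step_arm([
  [[0,5,3,5,0,0,0],[0,5,3,5,-1,1.5,0],[0,3,2,8,-2,3,0],[0,3,2,8,-2.5,3.8,-0.12],[0,3,2,8,-2.5,3.8,-0.12],[0,0,0,8,-2.5,3.8,-0.12],[0,0,0,8,-2.5,3.8,-0.12],[0,0,0,8,-2.5,3.8,-0.12],[0,0,0,8,-2.5,3.8,-0.12],[0,0,0,0,-2.5,3.8,-0.12],[0,0,0,0,-2.5,3.8,-0.12],[0,0,0,0,-2,3,0],[0,0,0,0,0,0,0],[0,0,0,0,0,0,0]],
])

```text
time: 19.2
tool_pos: [0.5326, 0.3649, 0.2665]
eef_rot: [[-0.503, 0.862, 0.069], [0.864, 0.498, 0.076], [0.031, 0.097, -0.995]]
contact_force: [0.0, -0.0, -1.9]
gripper_width: 0.1
finger_force: 90.3
```

```bash
cat >> h.py <<'E'
from scipy.spatial.transform import Rotation as Ro
def turn(deg):  # rotvec (deg) to tool-down with tool y at yaw deg
    a=np.radians(deg);T=np.array([[-np.sin(a),np.cos(a),0],[np.cos(a),np.sin(a),0],[0,0,-1]])
    return np.degrees(Ro.from_matrix(T@env.state()["eef_rot"].T).as_rotvec()).round(2)
E
python3 - <<'E'
from h import *
s=env.state();print(s["tool_pos"],s["joint_positions"],turn(29.5),turn(-2.5))
c,t=cap("top");cv2.imwrite("pics/t8.png",cv2.resize(t[120:310,50:270],None,fx=3,fy=3))
E
```

```text
[0.53264015 0.36494132 0.26651566] [ 0.51538498  0.44830994  1.42139396  0.03484338  1.17487873 -0.02206443] [-4.33  3.96 -0.61] [ -3.11   5.07 -32.58]
```

View pics/t8.png

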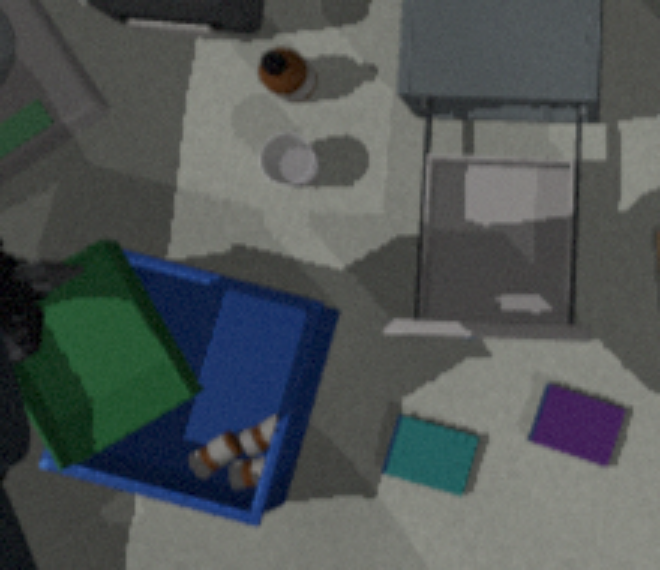

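step_arm([
  [[0,4,-6,0,-4.3,4,-0.6],[0,8,-16,0,0,0,-2],[0,8,-24,0,0,0,-3],[0,8,-28,0,0,0,-3],[0,8,-28,0,0,0,-3],[0,8,-28,0,0,0,-3],[0,8,-28,0,0,0,-3],[0,8,-28,0,0,0,-3],[0,8,-28,0,0,0,-3],[0,8,-28,0,0,0,-3],[0,8,-28,0,0,0,-3],[0,8,-28,0,0,0,-3],[0,8,-22,0,0,0,0],[0,8,-16,0,0,0,0],[0,8,-11,0,0,0,0],[0,0,0,0,0,0,0],[0,0,0,0,0,0,0]],
])

```text
time: 20.95
tool_pos: [0.6485, 0.0185, 0.2668]
eef_rot: [[0.043, 0.999, -0.001], [0.999, -0.043, 0.001], [0.001, -0.001, -1.0]]
contact_force: [-0.9, 0.9, -1.2]
gripper_width: 0.1
finger_force: 90.4
```

Run:
```python
from h import *
s=env.state();print(s["tool_pos"],s["gripper_width"],turn(-2.5))
c,t=cap("wrist");c2,u=cap("top");cv2.imwrite("pics/t9.png",np.hstack([t,cv2.resize(u[90:250,160:275],(276,384))]))
```

```text
[0.64851121 0.01845526 0.26677365] 0.10040942632144784 [-0.08 -0.08 -0.02]
```

View pics/t9.png

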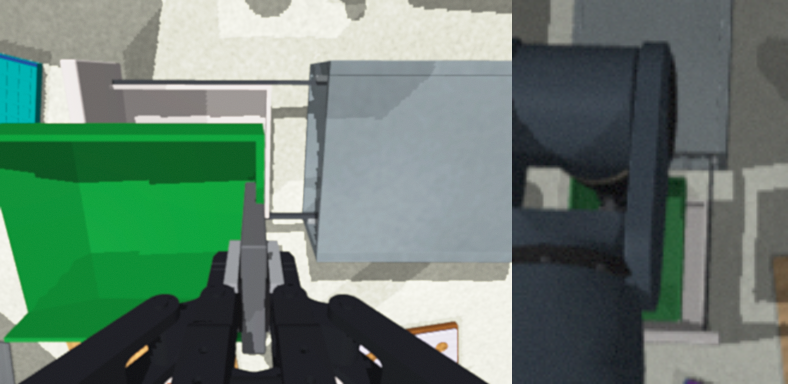

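step_arm([
  [[0,0,0,-10,0,0,0],[0,0,0,-20,0,0,0],[0,0,0,-25,0,0,0],[0,0,0,-25,0,0,0],[0,0,0,-25,0,0,0],[0,0,0,-25,0,0,0],[0,0,0,-15,0,0,0],[0,0,0,-10,0,0,0],[0,0,0,-10,0,0,0],[0,0,0,-8,0,0,0],[0,0,0,-8,0,0,0],[0,0,0,0,0,0,0]],
])

```text
time: 22.25
tool_pos: [0.6482, 0.018, 0.0851]
eef_rot: [[0.043, 0.999, -0.003], [0.999, -0.043, 0.001], [0.001, -0.003, -1.0]]
contact_force: [-1.1, 0.0, -1.1]
gripper_width: 0.103
finger_force: 90.2
```

step_arm([
  [[0,0,0,-6,0,0,0],[0,0,0,-6,0,0,0],[0,0,0,-5,0,0,0],[0,0,0,-3,0,0,0],[0,0,0,0,0,0,0]],
])

```text
time: 22.75
tool_pos: [0.6483, 0.018, 0.0654]
eef_rot: [[0.043, 0.999, -0.002], [0.999, -0.043, 0.001], [0.001, -0.002, -1.0]]
contact_force: [0.4, -0.0, -1.0]
gripper_width: 0.103
finger_force: 90.4
```

step_arm([
  [[0,0,0,-2,0,0,0],[0,0,0,-1.5,0,0,0],[0,0,0,0,0,0,0]],
])

```text
time: 23.05
tool_pos: [0.6485, 0.0179, 0.0623]
eef_rot: [[0.043, 0.999, -0.002], [0.999, -0.043, 0.001], [0.001, -0.002, -1.0]]
contact_force: [-0.1, 0.3, -1.5]
gripper_width: 0.103
finger_force: 90.4
```

step_arm([
  [[0,0,0,-1.5,0,0,0],[0,0,0,-1,0,0,0],[0,0,0,0,0,0,0]],
])

```text
time: 23.35
tool_pos: [0.6498, 0.0179, 0.0617]
eef_rot: [[0.043, 0.999, 0.002], [0.999, -0.043, 0.001], [0.001, 0.002, -1.0]]
contact_force: [-0.3, 0.8, 10.0]
gripper_width: 0.105
finger_force: 92.4
```

step_arm([
  [[0.3,0,0,0,0,0,0],[0.3,0,0,0,0,0,0],[0.3,0,0,0,0,0,0],[0.3,0,0,20,0,0,0],[0.3,0,0,40,0,0,0],[0.5,0,0,50,0,0,0],[0.9,0,0,50,0,0,0],[0.9,-10,-30,30,0,0,-8],[0.9,-20,-40,0,0,0,-8],[0.9,-20,-40,0,0,0,-8],[0.9,-20,-40,0,0,0,-8],[0.9,-20,-40,0,0,0,-8],[0.9,-20,-40,0,0,0,-8],[0.9,-10,-30,0,0,0,-8],[0.9,0,0,0,0,0,-8],[0.9,0,0,0,0,0,-8],[0.9,0,0,0,0,0,-8],[0.9,0,0,0,0,0,0],[0.9,0,0,0,0,0,0]],
])

```text
time: 25.25
tool_pos: [0.5285, -0.242, 0.2499]
eef_rot: [[0.991, 0.135, 0.001], [0.135, -0.991, 0.002], [0.001, -0.002, -1.0]]
contact_force: [-0.7, -0.5, -0.2]
gripper_width: 0.902
finger_force: 0.0
```

Run:
```python
from h import *
s=env.state();print(s["tool_pos"],s["gripper_width"],turn(-82))
c,t=cap("wrist");cw=c;c2,u=cap("top");cv2.imwrite("pics/t10.png",np.hstack([t,cv2.resize(u[90:250,160:275],(276,384))]))
print(ray(c,(256,192))[0]); np.save("/tmp/cw.npy",np.array([*c[1].ravel(),*c[2].ravel()]))
```

```text
[ 0.52854998 -0.24201336  0.24986795] 0.9019257210336962 [-0.1   0.03  0.25]
[ 0.61158664 -0.23096515  0.39267655]
```

View pics/t10.png

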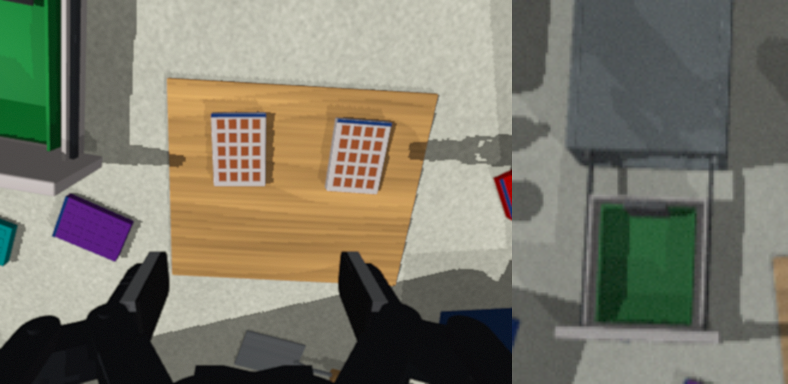

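```bash
cat >> h.py <<'E'
def wallet(c,im,box,z):
    x0,y0,x1,y1=box; sub=im[y0:y1,x0:x1].astype(int); m=np.zeros(im.shape[:2],np.uint8)
    m[y0:y1,x0:x1]=((sub[:,:,0]/(sub[:,:,2]+1))>.75)*255
    m=cv2.morphologyEx(m,cv2.MORPH_CLOSE,np.ones((9,9))); m=cv2.morphologyEx(m,cv2.MORPH_OPEN,np.ones((5,5)))
    k=max(cv2.findContours(m,cv2.RETR_EXTERNAL,cv2.CHAIN_APPROX_NONE)[0],key=cv2.contourArea)
    P=np.array([onz(c,p,z)[:2] for p in k.reshape(-1,2)],np.float32)
    return cv2.minAreaRect(P*1000)
E
python3 - <<'E'
from h import *
im=np.load("/tmp/wrist.npy");v=np.load("/tmp/cw.npy");c=(cal("wrist")[0],v[:3].reshape(3,1),v[3:].reshape(3,1))
print(wallet(c,im,(195,100,285,205),.018));print(wallet(c,im,(310,105,405,205),.018))
E
```

```text
((526.72021484375, -224.76321411132812), (83.68656921386719, 60.509891510009766), 7.776411533355713)
((536.9776000976562, -358.8002014160156), (84.5640640258789, 62.73078155517578), 3.4587254524230957)
```

step_arm([
  [[0.88,-2,17,-40,0,0,0],[0.88,0,0,-50,0,0,0],[0.88,0,0,-50,0,0,0],[0.88,0,0,-50,0,0,0],[0.88,0,0,-25,0,0,0],[0.88,0,0,-15,0,0,0],[0.88,0,0,-8,0,0,0],[0.88,0,0,0,0,0,0],[0.88,0,0,0,0,0,0]],
])

```text
time: 26.25
tool_pos: [0.5274, -0.2254, 0.0132]
eef_rot: [[0.991, 0.131, 0.003], [0.131, -0.991, 0.001], [0.003, -0.0, -1.0]]
contact_force: [-0.0, -0.5, 1.3]
gripper_width: 0.882
finger_force: 0.0
```

step_arm([
  [[0.88,0,0,-5,0,0,0],[0.88,0,0,-4,0,0,0],[0.88,0,0,0,0,0,0],[0.6,0,0,0,0,0,0],[0.6,0,0,0,0,0,0],[0.6,0,0,0,0,0,0],[0.6,0,0,0,0,0,0],[0.6,0,0,0,0,0,0]],
], squeeze=40)

```text
time: 27.05
tool_pos: [0.5268, -0.2251, 0.0033]
eef_rot: [[0.991, 0.131, 0.001], [0.131, -0.991, 0.001], [0.001, -0.001, -1.0]]
contact_force: [-1.3, 0.8, 5.5]
gripper_width: 0.689
finger_force: 43.6
```

step_arm([
  [[0.6,0,0,10,0,0,0],[0.6,0,0,30,0,0,0],[0.6,0,0,45,0,0,0],[0.6,0,0,45,0,0,0],[0.6,0,0,45,0,0,0],[0.6,5,16,25,0,0,0],[0.6,8,30,0,0,0,-2],[0.6,8,35,0,0,0,-2],[0.6,8,35,0,0,0,-2],[0.6,8,35,0,0,0,-2],[0.6,8,35,0,0,0,-2.3],[0.6,8,30,0,0,0,0],[0.6,7,20,0,0,0,0],[0.6,5,10,0,0,0,0],[0.6,0,0,-30,0,0,0],[0.6,0,0,0,0,0,0],[0.6,0,0,0,0,0,0]],
])

```text
time: 28.75
tool_pos: [0.5914, 0.0204, 0.1732]
eef_rot: [[0.999, -0.049, -0.0], [-0.049, -0.999, 0.001], [-0.0, -0.001, -1.0]]
contact_force: [0.3, -0.5, -0.9]
gripper_width: 0.691
finger_force: 43.5
```

Run:
```python
from h import *
s=env.state();print(s["tool_pos"],s["gripper_width"],turn(-92.5))
c,t=cap("wrist","t11",1.5)
```

```text
[0.59136323 0.02043862 0.17322254] 0.6911778427491183 [-0.08 -0.01  0.32]
```

View pics/t11.png

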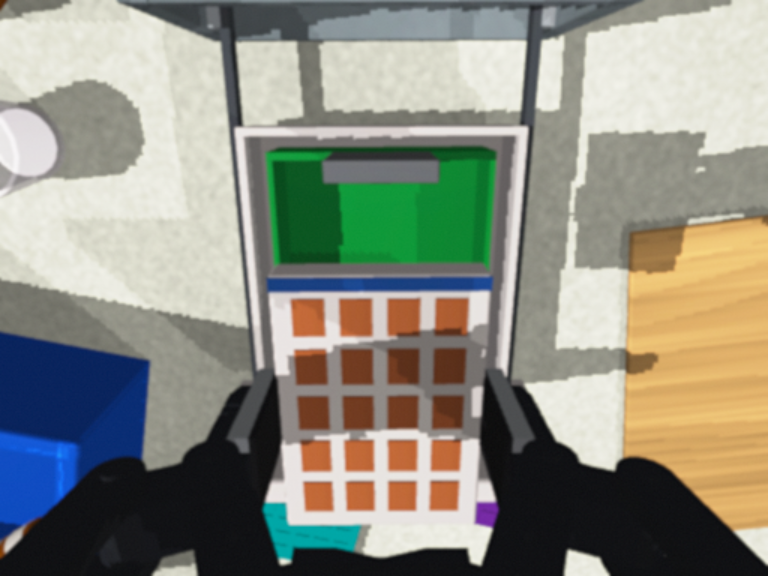

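step_arm([
  [[0.6,0,0,-30,0,0,0],[0.6,0,0,-40,0,0,0],[0.6,0,0,-30,0,0,0],[0.6,0,0,-20,0,0,0],[0.6,0,0,-15,0,0,0],[0.6,0,0,-8,0,0,0],[0.6,0,0,0,0,0,0],[0.6,0,0,0,0,0,0]],
])

```text
time: 29.6
tool_pos: [0.5923, 0.0208, 0.031]
eef_rot: [[0.999, -0.049, 0.002], [-0.049, -0.999, 0.001], [0.002, -0.001, -1.0]]
contact_force: [0.8, 0.7, -0.5]
gripper_width: 0.693
finger_force: 43.5
```

step_arm([
  [[0.6,0,0,-5,0,0,0],[0.6,0,0,-4,0,0,0],[0.6,0,0,-3,0,0,0],[0.6,0,0,-1,0,0,0],[0.6,0,0,0,0,0,0]],
])

```text
time: 30.1
tool_pos: [0.5915, 0.021, 0.0168]
eef_rot: [[0.999, -0.049, 0.001], [-0.049, -0.999, 0.001], [0.001, -0.001, -1.0]]
contact_force: [0.0, -0.8, -0.3]
gripper_width: 0.688
finger_force: 43.5
```

step_arm([
  [[0.6,0,0,-1.5,0,0,0],[0.78,0,0,0,0,0,0],[0.78,0,0,0,0,0,0],[0.78,0,0,0,0,0,0],[0.78,0,0,10,0,0,0],[0.78,0,0,30,0,0,0],[0.78,0,0,50,0,0,0],[0.78,0,0,50,0,0,0],[0.78,0,0,50,0,0,0],[0.88,0,0,45,0,0,0],[0.88,0,0,0,0,0,0],[0.88,0,0,0,0,0,0]],
])

```text
time: 31.3
tool_pos: [0.5917, 0.0209, 0.2516]
eef_rot: [[0.999, -0.049, 0.003], [-0.049, -0.999, 0.001], [0.003, -0.001, -1.0]]
contact_force: [-1.1, 0.4, -0.4]
gripper_width: 0.881
finger_force: 0.0
```

Run:
```python
from h import *
s=env.state();print(s["tool_pos"],s["gripper_width"])
c,t=cap("wrist");c2,u=cap("top")
print(wallet(c2,u,(328,196,358,234),.018)) # second wallet still there?
cv2.imwrite("pics/t12.png",np.hstack([t,cv2.resize(u[180:300,255:385],(288,266)) if 0 else cv2.copyMakeBorder(cv2.resize(u[180:300,255:385],(288,266)),0,118,0,0,cv2.BORDER_CONSTANT)]))
```

```text
[0.59165307 0.0209453  0.25163162] 0.880949110526053
((537.8148803710938, -358.62237548828125), (85.99583435058594, 62.94708251953125), 3.3588149547576904)
```

View pics/t12.png

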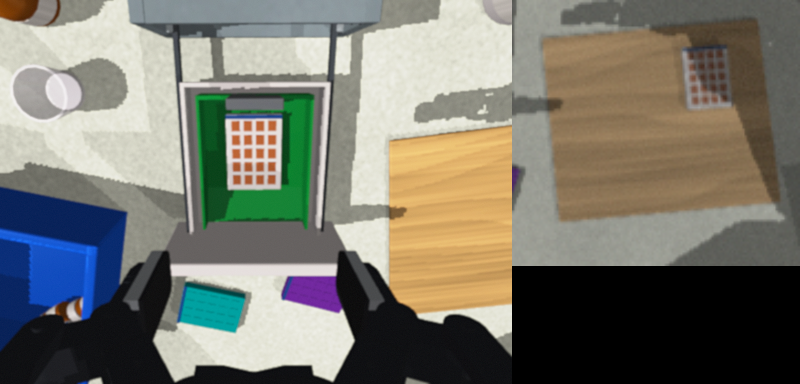

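The wrist view shows the first wallet flat in the tray, pockets up, at about (254,153). I've now viewed 16 pictures, which is over the limit of 14, so I'll view no more and check by measurement only.

step_arm([
  [[0.88,-5,-30,0,0,0,2],[0.88,-7,-50,0,0,0,2],[0.88,-7,-50,0,0,0,2.2],[0.88,-7,-50,0,0,0,0],[0.88,-7,-50,0,0,0,0],[0.88,-7,-50,0,0,0,0],[0.88,-7,-50,0,0,0,0],[0.88,-6,-35,0,0,0,0],[0.88,-2,-15,-30,0,0,0],[0.88,0,0,-50,0,0,0],[0.88,0,0,-50,0,0,0],[0.88,0,0,-50,0,0,0],[0.88,0,0,0,0,0,0],[0.88,0,0,0,0,0,0]],
])

```text
time: 32.8
tool_pos: [0.5368, -0.356, 0.0704]
eef_rot: [[0.998, 0.06, -0.001], [0.06, -0.998, 0.003], [-0.001, -0.003, -1.0]]
contact_force: [0.9, -0.3, 2.3]
gripper_width: 0.881
finger_force: 0.0
```

Run:
```python
from h import *
s=env.state();p=s["tool_pos"];print(p,turn(-86.5))
c2,u=cap("top")
c,t=cap("wrist")
q=proj(c,[.537,-.3588,.018])[0].astype(int); print(q)
b=u.shape; x0,y0,x1,y1=q[0]-110,max(q[1]-150,0),q[0]+110,min(q[1]+90,383)
print(wallet(c,t,(max(x0,0),y0,min(x1,511),y1),.018))
```

```text
[ 0.53676415 -0.35596238  0.07036477] [-0.16 -0.05  0.09]
[256 213]
((538.3180541992188, -360.0473327636719), (85.12799835205078, 60.41709518432617), 3.373570442199707)
```

step_arm([
  [[0.88,1,-3.5,-25,0,0,0],[0.88,0,0,-20,0,0,0],[0.88,0,0,-12,0,0,0],[0.88,0,0,-6,0,0,0],[0.88,0,0,-3,0,0,0],[0.88,0,0,0,0,0,0],[0.88,0,0,0,0,0,0]],
])

```text
time: 33.6
tool_pos: [0.5384, -0.3599, 0.0054]
eef_rot: [[0.998, 0.06, 0.002], [0.06, -0.998, 0.001], [0.002, -0.001, -1.0]]
contact_force: [0.1, -1.1, 0.1]
gripper_width: 0.882
finger_force: 0.0
```

step_arm([
  [[0.88,0,0,-2,0,0,0],[0.6,0,0,0,0,0,0],[0.6,0,0,0,0,0,0],[0.6,0,0,0,0,0,0],[0.6,0,0,0,0,0,0],[0.6,0,0,0,0,0,0],[0.6,0,0,10,0,0,0],[0.6,0,0,30,0,0,0],[0.6,0,0,45,0,0,0],[0.6,0,0,45,0,0,0],[0.6,0,0,45,0,0,0],[0.6,0,0,10,0,0,0],[0.6,0,0,0,0,0,0]],
])

```text
time: 34.9
tool_pos: [0.5385, -0.36, 0.1896]
eef_rot: [[0.998, 0.06, 0.004], [0.06, -0.998, -0.001], [0.003, 0.001, -1.0]]
contact_force: [-0.3, 0.2, -1.8]
gripper_width: 0.689
finger_force: 43.4
```

step_arm([
  [[0.6,4,20,0,0,0,0],[0.6,5,35,0,0,0,0],[0.6,5,38,0,0,0,-1],[0.6,5,38,0,0,0,-1],[0.6,5,38,0,0,0,-1],[0.6,5,38,0,0,0,-1],[0.6,5,38,0,0,0,-1],[0.6,5,38,0,0,0,-1],[0.6,5,38,0,0,0,0],[0.6,5,32,0,0,0,0],[0.6,3,18,0,0,0,0],[0.6,1.5,9,0,0,0,0],[0.6,0,0,-20,0,0,0],[0.6,0,0,-30,0,0,0],[0.6,0,0,0,0,0,0],[0.6,0,0,0,0,0,0]],
])

```text
time: 36.5
tool_pos: [0.591, 0.0202, 0.1371]
eef_rot: [[0.999, -0.045, -0.001], [-0.045, -0.999, 0.002], [-0.001, -0.001, -1.0]]
contact_force: [0.5, -0.6, 0.7]
gripper_width: 0.689
finger_force: 43.6
```

Run:
```python
from h import *
s=env.state();p=s["tool_pos"];print(p,turn(-92.5))
c,t=cap("wrist")
hsv=cv2.cvtColor(t,cv2.COLOR_BGR2HSV)
g=cv2.inRange(hsv,(50,120,40),(75,255,255)); ys,xs=np.nonzero(g); print("green x",xs.min(),xs.max(),"y",ys.min(),ys.max(), xs.mean())
w=cv2.inRange(hsv,(3,90,60),(18,255,255)); w[:, :150]=0;w[:,370:]=0; ys,xs=np.nonzero(w); print("pockets x",np.percentile(xs,[1,99]),"y",np.percentile(ys,[1,99]))
```

```text
[0.59097714 0.02021995 0.13706333] [-0.09 -0.06  0.11]
green x 165 342 y 100 245 254.7295997920998
pockets x [198. 309.] y [142. 341.]
```

step_arm([
  [[0.6,0.5,0.3,-30,0,0,0],[0.6,0,0,-30,0,0,0],[0.6,0,0,-20,0,0,0],[0.6,0,0,-12,0,0,0],[0.6,0,0,-8,0,0,0],[0.6,0,0,-4,0,0,0],[0.6,0,0,-2,0,0,0],[0.6,0,0,0,0,0,0]],
])

```text
time: 37.35
tool_pos: [0.5924, 0.0206, 0.032]
eef_rot: [[0.999, -0.045, 0.002], [-0.045, -0.999, 0.001], [0.002, -0.001, -1.0]]
contact_force: [-0.3, -0.4, -0.8]
gripper_width: 0.689
finger_force: 43.6
```

step_arm([
  [[0.6,0,0,-2,0,0,0],[0.6,0,0,-1.5,0,0,0],[0.6,0,0,0,0,0,0]],
])

```text
time: 37.65
tool_pos: [0.592, 0.0207, 0.0279]
eef_rot: [[0.999, -0.045, 0.001], [-0.045, -0.999, 0.001], [0.001, -0.002, -1.0]]
contact_force: [0.2, -0.6, -0.6]
gripper_width: 0.687
finger_force: 43.6
```

step_arm([
  [[0.6,0,0,-1,0,0,0],[0.78,0,0,0,0,0,0],[0.78,0,0,0,0,0,0],[0.78,0,0,0,0,0,0],[0.78,0,0,10,0,0,0],[0.78,0,0,30,0,0,0],[0.78,0,0,50,0,0,0],[0.78,0,0,50,0,0,0],[0.78,0,0,50,0,0,0],[0.78,0,0,35,0,0,0],[0,0,0,0,0,0,0],[0,0,0,0,0,0,0]],
])

```text
time: 38.85
tool_pos: [0.5919, 0.0206, 0.2528]
eef_rot: [[0.999, -0.045, 0.002], [-0.045, -0.999, 0.001], [0.002, -0.001, -1.0]]
contact_force: [0.4, -0.1, -0.5]
gripper_width: 0.45
finger_force: 0.0
```

Run:
```python
from h import *
s=env.state();p=s["tool_pos"];print(p,s["gripper_width"])
c,t=cap("wrist"); hsv=cv2.cvtColor(t,cv2.COLOR_BGR2HSV)
q=proj(c,[.592,.0205,.043])[0].astype(int); print(q)
g=cv2.inRange(hsv,(50,100,20),(80,255,255))
x0,y0,x1,y1=q[0]-38,q[1]-55,q[0]+38,q[1]+55
m=np.zeros_like(g); m[y0:y1,x0:x1]=cv2.bitwise_not(g)[y0:y1,x0:x1]
w=cv2.inRange(hsv,(3,90,60),(18,255,255)); 
mm=np.zeros_like(w); mm[y0:y1,x0:x1]=w[y0:y1,x0:x1]
pk,_=cv2.findContours(mm,cv2.RETR_EXTERNAL,cv2.CHAIN_APPROX_SIMPLE); pk=[k for k in pk if cv2.contourArea(k)>15]
P=np.array([onz(c,cv2.minAreaRect(k)[0],.043)[:2] for k in pk],np.float32)*1000
print(len(pk),cv2.minAreaRect(P))
# tab: grey in region near (.649,.018,.096)
for a in((.644,.043),(.644,-.007),(.654,.043),(.654,-.007)): print(proj(c,[*a,.096])[0].round(0))
# vials in the bin (amber/white) in the top image
c2,u=cap("top"); np.save("/tmp/u.npy",u)
h2=cv2.cvtColor(u,cv2.COLOR_BGR2HSV); a=cv2.inRange(h2,(3,90,40),(20,255,255)); a[:190]=0;a[:,170:]=0
n,_,st,ce=cv2.connectedComponentsWithStats(a)
print([(onz(c2,ce[i],.02)[:2].round(3),st[i,4]) for i in range(1,n) if st[i,4]>5])
```

```text
[0.59193607 0.02064606 0.25275495] 0.4495325985839977
[253 154]
20 ((604.0704345703125, 13.605360984802246), (39.54460144042969, 60.708152770996094), 88.12784576416016)
[225. 112.]
[283. 109.]
[224. 100.]
[283.  97.]
[(array([0.387, 0.283]), np.int32(21)), (array([0.371, 0.307]), np.int32(22))]
```

Run:
```python
from h import *
c,t=cap("wrist"); hsv=cv2.cvtColor(t,cv2.COLOR_BGR2HSV)
w=cv2.inRange(hsv,(3,90,60),(18,255,255)); w[:90]=0;w[215:]=0;w[:,:205]=0;w[:,300:]=0
pk=[k for k in cv2.findContours(w,cv2.RETR_EXTERNAL,cv2.CHAIN_APPROX_SIMPLE)[0] if cv2.contourArea(k)>5]
C=np.array([cv2.minAreaRect(k)[0] for k in pk]);print(len(pk),C.round(0).tolist())
P=np.array([onz(c,p,.043)[:2] for p in C],np.float32)*1000; print(cv2.minAreaRect(P))
b=cv2.inRange(hsv,(105,100,40),(125,255,255)); b[:90]=0;b[215:]=0;b[:,:205]=0;b[:,300:]=0
ys,xs=np.nonzero(b); print("stripe",len(xs),xs.min() if len(xs) else 0,xs.max() if len(xs) else 0,ys.mean() if len(xs) else 0)
v=np.load("/tmp/cw.npy")
print(env.state()["tool_pos"],ray(c,(256,192))[0])
```

```text
20 [[278.0, 170.0], [266.0, 170.0], [254.0, 170.0], [242.0, 170.0], [278.0, 156.0], [266.0, 156.0], [254.0, 156.0], [242.0, 156.0], [278.0, 142.0], [266.0, 142.0], [254.0, 142.0], [242.0, 142.0], [254.0, 128.0], [241.0, 128.0], [278.0, 128.0], [266.0, 128.0], [254.0, 114.0], [240.0, 114.0], [279.0, 113.0], [266.0, 113.0]]
((604.375, 13.49097728729248), (39.833213806152344, 60.36469268798828), 87.71118927001953)
stripe 27 226 289 107.77777777777777
[0.59135732 0.0206738  0.25059784] [0.67527842 0.01664479 0.3934805 ]
```

Run:
```python
from h import *
for rep in range(2):
    c,t=cap("wrist"); hsv=cv2.cvtColor(t,cv2.COLOR_BGR2HSV)
    w=cv2.inRange(hsv,(3,90,60),(18,255,255)); w[:90]=0;w[215:]=0;w[:,:205]=0;w[:,300:]=0
    C=[]
    for k in cv2.findContours(w,cv2.RETR_EXTERNAL,cv2.CHAIN_APPROX_SIMPLE)[0]:
        m=cv2.moments(k)
        if m["m00"]>15: C.append((m["m10"]/m["m00"],m["m01"]/m["m00"]))
    C=np.array(C); r=np.round((C[:,1]-C[:,1].min())/14.1); q=np.round((C[:,0]-240.5)/12.6)
    R=cv2.Rodrigues(c[1])[0]
    for a in(13.0,13.3,13.6):
      for b in (14.5,15,15.5):
        O=np.c_[-r*b,-q*a,0*r].astype(float)/1000
        ok,rv,tv=cv2.solvePnP(O,C,c[0],None); 
        n=R.T@cv2.Rodrigues(rv)[0]; p=R.T@(cv2.Rodrigues(rv)[0]@np.array([[-2*b/1000],[-1.5*a/1000],[0]])+tv-c[2])
        e=np.sqrt(np.mean((cv2.projectPoints(O,rv,tv,c[0],None)[0][:,0]-C)**2))
        print(a,b,"tilt",np.degrees(np.arccos(n[2,2])).round(1),"xaxis z",n[2,0].round(3),p.ravel().round(4),e.round(2))
```

```text
13.0 14.5 tilt 5.9 xaxis z -0.09 [0.6055 0.0136 0.0482] 0.22
13.0 15 tilt 1.5 xaxis z 0.026 [0.6046 0.0136 0.0445] 0.16
13.0 15.5 tilt 7.3 xaxis z 0.127 [0.6042 0.0136 0.0434] 0.2
13.3 14.5 tilt 17.0 xaxis z -0.178 [0.6053 0.0137 0.0468] 0.29
13.3 15 tilt 3.3 xaxis z -0.056 [0.6035 0.0135 0.0384] 0.19
13.3 15.5 tilt 3.4 xaxis z 0.06 [0.6028 0.0135 0.036 ] 0.17
13.6 14.5 tilt 18.5 xaxis z -0.157 [0.6052 0.0134 0.0467] 0.33
13.6 15 tilt 10.3 xaxis z -0.119 [0.6029 0.0134 0.0353] 0.26
13.6 15.5 tilt 1.1 xaxis z -0.018 [0.6016 0.0134 0.0293] 0.17
13.0 14.5 tilt 4.9 xaxis z -0.086 [0.6054 0.0136 0.0478] 0.21
13.0 15 tilt 1.9 xaxis z 0.032 [0.6046 0.0136 0.0446] 0.15
13.0 15.5 tilt 7.5 xaxis z 0.13 [0.6042 0.0136 0.0434] 0.18
13.3 14.5 tilt 16.3 xaxis z -0.166 [0.6052 0.0137 0.0464] 0.28
13.3 15 tilt 2.9 xaxis z -0.05 [0.6034 0.0135 0.0383] 0.18
13.3 15.5 tilt 3.7 xaxis z 0.065 [0.6028 0.0135 0.0361] 0.15
13.6 14.5 tilt 20.9 xaxis z -0.181 [0.6052 0.0138 0.0463] 0.31
13.6 15 tilt 12.5 xaxis z -0.143 [0.6028 0.0136 0.0346] 0.26
13.6 15.5 tilt 0.8 xaxis z -0.012 [0.6015 0.0134 0.0293] 0.15
```

The best fits have the wallet flat, at about (+8,-7) mm from the bed's middle, well inside tolerance. Now I'll close the drawer.

step_arm([
  [[0,-30,0,0,0,0,0],[0,-40,1,0,0,0,0],[0,-45,1,0,0,0,0],[0,-36,1,0,0,0,0],[0,0,0,-30,0,0,0],[0,0,0,-40,0,0,0],[0,0,0,-40,0,0,0],[0,0,0,-30,0,0,0],[0,0,0,-18,0,0,0],[0,0,0,0,0,0,0],[0,0,0,0,0,0,0]],
])

```text
time: 40.2
tool_pos: [0.441, 0.0236, 0.0941]
eef_rot: [[0.999, -0.045, 0.0], [-0.045, -0.999, 0.001], [0.0, -0.002, -1.0]]
contact_force: [-0.6, -0.1, 0.1]
gripper_width: -0.005
finger_force: 0.0
```

step_arm([
  [[0,15,-0.6,0,0,0,0],[0,10,-0.4,0,0,0,0],[0,5,-0.2,0,0,0,0],[0,5,-0.2,0,0,0,0],[0,7,-0.3,0,0,0,0],[0,9,-0.4,0,0,0,0],[0,11,-0.5,0,0,0,0],[0,12,-0.5,0,0,0,0],[0,14,-0.6,0,0,0,0],[0,15,-0.7,0,0,0,0],[0,15,-0.7,0,0,0,0],[0,15,-0.7,0,0,0,0],[0,15,-0.7,0,0,0,0],[0,15,-0.7,0,0,0,0],[0,15,-0.7,0,0,0,0],[0,14,-0.6,0,0,0,0],[0,11,-0.5,0,0,0,0],[0,8,-0.3,0,0,0,0],[0,5,-0.2,0,0,0,0],[0,0,0,0,0,0,0]],
])

```text
time: 42.2
tool_pos: [0.6575, 0.014, 0.0937]
eef_rot: [[0.999, -0.045, 0.0], [-0.045, -0.999, 0.001], [0.0, -0.001, -1.0]]
contact_force: [-3.4, -0.9, 3.4]
gripper_width: 0.001
finger_force: 1.6
```

step_arm([
  [[0,5,0,0,0,0,0],[0,5,0,0,0,0,0],[0,4,0,0,0,0,0],[0,4,0,0,0,0,0],[0,3,0,0,0,0,0],[0,3,0,0,0,0,0],[0,0,0,0,0,0,0]],
])

```text
time: 42.9
tool_pos: [0.6805, 0.0133, 0.0936]
eef_rot: [[0.999, -0.045, -0.002], [-0.045, -0.999, 0.0], [-0.002, -0.0, -1.0]]
contact_force: [-8.0, -5.1, 3.3]
gripper_width: 0.001
finger_force: 3.5
```

step_arm([
  [[0,2,0,0,0,0,0],[0,2,0,0,0,0,0],[0,2,0,0,0,0,0],[0,0,0,0,0,0,0]],
])

```text
time: 43.3
tool_pos: [0.6844, 0.0132, 0.0935]
eef_rot: [[0.999, -0.045, -0.007], [-0.045, -0.999, 0.0], [-0.007, 0.0, -1.0]]
contact_force: [-21.5, -5.6, 12.7]
gripper_width: 0.002
finger_force: 10.7
```

step_arm([
  [[0,1.5,0,0,0,0,0],[0,0,0,0,0,0,0]],
])

```text
time: 43.5
tool_pos: [0.6844, 0.0132, 0.0935]
eef_rot: [[0.999, -0.045, -0.011], [-0.045, -0.999, 0.0], [-0.011, 0.0, -1.0]]
contact_force: [-32.2, -7.0, 18.7]
gripper_width: -0.0
finger_force: 15.4
```

step_arm([
  [[0,-20,1,0,0,0,0],[0,-50,2,0,0,0,0],[0,-50,2,0,0,0,0],[0,-50,2,20,0,0,0],[0,-40,2,50,0,0,0],[0,-20,-40,50,0,0,0],[0,0,-50,0,0,0,0],[0,0,-50,0,0,0,0],[0,0,-50,0,0,0,0],[0,0,-40,0,0,0,0],[0,0,0,0,0,0,0],[0,0,0,0,0,0,0]],
])

```text
time: 44.7
tool_pos: [0.4764, -0.198, 0.1887]
eef_rot: [[0.999, -0.047, 0.001], [-0.047, -0.999, 0.001], [0.001, -0.001, -1.0]]
contact_force: [-0.3, 0.4, -0.4]
gripper_width: -0.003
finger_force: 0.0
```

Run:
```python
from h import *
s=env.state();print(s["tool_pos"],s["time"],s["contact_force"])
c,u=cap("top"); u0=cv2.imread("pics/top0.png"); u0=cv2.resize(u0,(512,384),interpolation=cv2.INTER_AREA)
for n,im in(("then",u0),("now",u)):
    g=im.astype(int).sum(2)/3
    for x in(186,215,244): print(n,x,g[148:166,x].round(0).astype(int).tolist())
d=np.abs(u.astype(int)-u0).sum(2)
for n,(x0,y0,x1,y1) in dict(jar=(295,125,325,160),amb=(130,130,160,155),cup=(132,160,162,185)).items(): print(n,d[y0:y1,x0:x1].mean().round(1))
h2=cv2.cvtColor(u,cv2.COLOR_BGR2HSV); a=cv2.inRange(h2,(3,90,40),(20,255,255)); a[:190]=0;a[:,170:]=0
n,_,st,ce=cv2.connectedComponentsWithStats(a)
print([(onz(c,ce[i],.02)[:2].round(3),st[i,4]) for i in range(1,n) if st[i,4]>3])
```

```text
[ 0.47635276 -0.19804893  0.18873323] 44.7 [-0.30350622  0.38799823 -0.41256305]
then 186 [72, 71, 70, 60, 45, 37, 50, 82, 115, 123, 121, 114, 87, 64, 60, 68, 88, 103]
then 215 [79, 80, 78, 77, 61, 45, 26, 40, 82, 112, 124, 125, 115, 91, 65, 59, 64, 70]
then 244 [83, 79, 82, 84, 82, 70, 55, 64, 77, 94, 117, 124, 127, 125, 93, 68, 63, 61]
now 186 [66, 69, 76, 70, 49, 44, 61, 119, 136, 143, 142, 108, 83, 82, 82, 103, 135, 149]
now 215 [77, 77, 82, 81, 64, 41, 19, 62, 107, 128, 129, 126, 97, 70, 72, 72, 69, 82]
now 244 [100, 91, 91, 96, 93, 73, 58, 77, 95, 126, 138, 142, 141, 109, 81, 74, 72, 72]
jar 36.7
amb 50.1
cup 46.5
[(array([0.392, 0.257]), np.int32(17)), (array([0.387, 0.284]), np.int32(16)), (array([0.372, 0.308]), np.int32(22)), (array([0.358, 0.269]), np.int32(25))]
```

```bash
python3 -c "
from h import *
print(order.sign_off())"
```

```text
the job is handed in; nothing more can be done
None
```

The job is handed in at about 45 s of robot time: all three vials are in the bin, the tray is back in the drawer with both wallets flat and pockets up, and the drawer is latched shut, with the last checks made by measurement only because I had viewed 16 pictures against the limit of 14; the verdict was not shown.

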